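Load the cylinder cassette, unclip it from its dock and hold it up

TASK

The two brass door-lock cylinders go to the marking machine in the grey cassette, which is clipped into its loading dock. Lay the loose cylinder fully home in the empty nest, facing the same way as the one already there (its cam in the gap in the nest's rim), and let go of it; then pinch the cassette's two black side catches right in, lift the loaded cassette level until its underside is at least 8 cm above the bench, and finish while holding it there still by the catches. Leave the other things on the bench alone.

Things in the scene. Friction and masses are not known exactly. Their poses are not given: they have to be found in the camera images.
- cassette: Grey two-place cassette, 60x192x47 mm, 0.63 kg loaded. Origin: centre of its underside, 5 mm above the bench while docked; y along its length, x across, z up. A 5 mm deck with a nest each side of a grey catch housing (44 mm in x, 26 in y, top 47 mm above the origin); at the nests nothing of cassette or dock is higher than 12 mm above the origin. Black catches on the housing's -x and +x faces
- dock: Aluminium loading dock, base plate 86x218x5 mm, fixed to the bench. Origin: centre of its underside, on the bench; axes as the cassette's. Low dark rails round the cassette (1 mm play). At mid-length two dark hooked cheeks (outer faces 40 mm from the middle in x, 34 mm wide in y, top 22 mm above the bench) whose lips hold down the catch barbs: the cassette lifts only while both are pinched
- catch_far (a joint): Sprung black catch on the housing's +x face: 0 = out, hooked under the dock; 0.005 m = fully in, free of the dock above about 0.0035. Slides towards the cassette's middle; 2.6 N to start, 6 N fully in
- catch_near (a joint): The same catch on the housing's -x face, values alike, moving the other way
- catch_far_pad (a point): Centre of the ribbed outer face of the +x catch's thumb pad (24 mm wide in y, 22 mm high in z, from 22 to 44 mm above the cassette's underside); 31 mm from the cassette's middle when out, 26 mm when in. Docked, its lower edge is 27 mm above the bench and 5 mm above the dock's cheek, with open space round it
- catch_near_pad (a point): The same point of the -x catch's pad; the two pads are 62 mm apart over their faces when out, 52 mm when in
- nest_empty (a point): Centre of the floor of the empty nest, a bay 35 mm in x by 73 mm in y; rim 7 mm high over the floor, its upper 3 mm flared outward; a 20 mm gap at mid-length of the -x rim lets the cam out. Axes as the cassette's; lies 55 mm along +y from its middle, 5 mm above its underside
- nest_filled (a point): The same point of the like nest 55 mm along -y, where the first cylinder already lies, its cam out through the -x gap
- cylinder_loose: Brass euro-profile lock cylinder lying flat on the bench: body 30.5 mm in x, 69 in y (72 over the plugs), 17 high, 0.19 kg, with a steel cam 8 mm wide standing out 13.5 mm from its -x flank at mid-length, 4 to 13 mm up. Origin on the underside; the body reaches from x -8.5 to +22 mm, the cam to -22; y along the body, z up. May be turned any way about z; grip it across the flanks beside the cam
- cylinder_loose_middle (a point): Centre of the underside of that cylinder's 30x69 mm body, axes as the cylinder's; belongs on point nest_empty with the axes alike
- cylinder_loose_cam (a point): Point 2 mm inside the tip of its cam: 27 mm along -x from the middle of the body, 8 mm up
- cylinder_done: The like brass cylinder already lying in the other nest (same size, origin and axes; its axes are as the cassette's)
- cylinder_done_middle (a point): Centre of the underside of the body of the cylinder in the filled nest
- cylinder_done_cam (a point): The same point on the cam of the cylinder in the filled nest
- padlock_small: Small brass padlock, 46x30x13 mm, lying on the bench; leave alone. Origin: centre of its underside
- spring_tin: Green tin box, 61x84x25 mm; leave alone. Origin: centre of its underside
- screwdriver_black: Screwdriver with a black handle, 25x161x24 mm, lying on the bench; leave alone. Origin: centre of its underside
Mind the look-alikes: they are no part of the job. What is shaped like the cylinder_loose but blue, pink or purple is not meant.

How it is judged:
On the way, in this order (a step that is already met when the one before it is completed fails the run):
1. the loose cylinder lies home in the empty nest, cam in the gap, let go, the cassette still clipped in its dock (x of cylinder_loose_middle in the frame of nest_empty between -0.004 and 0.004 m and y of cylinder_loose_middle in the frame of nest_empty between -0.004 and 0.004 m and z of cylinder_loose_middle in the frame of nest_empty between -0.003 and 0.0025 m and x of cylinder_loose_cam in the frame of nest_empty below -0.02 m and angle between each of cylinder_loose, cylinder_done's own z axis and vertical below 0.3 rad and x of cylinder_done_middle in the frame of nest_filled between -0.004 and 0.004 m and y of cylinder_done_middle in the frame of nest_filled between -0.004 and 0.004 m and z of cylinder_done_middle in the frame of nest_filled between -0.003 and 0.0025 m and x of cylinder_done_cam in the frame of nest_filled below -0.02 m and z of cassette in the frame of dock below 0.009 m and contact force between the fingers and cylinder_loose below 0.1 N), for 0.2 s.
2. both catches are pinched right in while the cassette still sits in its dock (value of joint each of catch_far, catch_near above 0.0035 m and z of cassette in the frame of dock below 0.009 m), for 0.1 s.
At the end, for the whole second after the job is handed in: The cassette is held by both pressed catches, underside at least 75 mm above the bench, level within 0.2 rad, still, clear of the dock; both cylinders lie home in their nests (within 4 mm, seated), cams in the gaps, touched by no finger (x of cylinder_loose_middle in the frame of nest_empty between -0.004 and 0.004 m and y of cylinder_loose_middle in the frame of nest_empty between -0.004 and 0.004 m and z of cylinder_loose_middle in the frame of nest_empty between -0.003 and 0.0025 m and x of cylinder_loose_cam in the frame of nest_empty below -0.02 m and angle between each of cylinder_loose, cylinder_done's own z axis and vertical below 0.3 rad and x of cylinder_done_middle in the frame of nest_filled between -0.004 and 0.004 m and y of cylinder_done_middle in the frame of nest_filled between -0.004 and 0.004 m and z of cylinder_done_middle in the frame of nest_filled between -0.003 and 0.0025 m and x of cylinder_done_cam in the frame of nest_filled below -0.02 m and height (world z) of cassette between 0.075 and 0.35 m and angle between cassette's own z axis and vertical below 0.2 rad and value of joint each of catch_far, catch_near above 0.0035 m and contact force between the fingers and cassette above 3 N and contact force between dock and cassette below 0.1 N and contact force between the fingers and cylinder_loose below 0.1 N and contact force between the fingers and cylinder_done below 0.1 N and linear speed of cassette below 0.03 m/s); the arm keeps its last pose, push and grip.
It fails at once if the small padlock is pushed more than 3 cm (distance of padlock_small from where it was at the start of the episode above 0.03 m).
It fails at once if the green tin is pushed more than 3 cm (distance of spring_tin from where it was at the start of the episode above 0.03 m).
It fails at once if the screwdriver is pushed more than 3 cm (distance of screwdriver_black from where it was at the start of the episode above 0.03 m).
It also fails if it takes over 58 s, if anything falls off the work surface, if the arm or the gripper's body presses on something with over 40 N, if the wrist force passes 120 N, or if a joint passes its speed limit or range.

ROBOT

A 6-joint arm with a two-finger parallel gripper is mounted at the origin on a cart in front of the work surface, level with it; the furniture and walls round the work are solid. World frame = base frame: x ahead of the robot, y to its left, z up, the work surface at z = 0. Lengths are in m, angles in rad, forces in N, time in s.
With the tool pointing down it reaches from about 0.25 to 0.8 m from the base axis. Payload 3.9 kg.
Tool frame: the origin (TCP) lies on the mounting face of the last link; the fingertips stand 173 mm ahead of it and the grasp point (between the pads) lies 155 mm ahead of it; z points along the fingers, y is the line along which they close (so a half turn about z gives the same grasp; the last joint's range is limited). The gripper opens to 85 mm and grips with 20 to 120 N. Pads are 22 mm wide; open, the fingers measure 114 mm over their backs; the gripper's body (76 mm by 85 mm) begins 54 mm behind the grasp point. The pads swing forward as they close: fully open they stand 13 mm farther back than shut.
Start: joints at [-1.298, 0.26, -0.138, 1.173, 0, 1.571], TCP at [0.141, -0.506, 0.405] pointing down, gripper open.
Joint ranges: [-2.78, 2.78], [-0.83, 1.72], [-1.28, 1.37], [-1.9, 2.12], [-1.57, 1.48], [-3.14, 3.14]. Speed limits (rad/s): [2.57, 2.57, 3.14, 3.14, 3.14, 3.14].

INTERFACE

Orientations are given as a rotation vector (axis times angle).
In Python, from plant import env gives the robot as it stands. The module is installed in compiled form; this text tells all that it offers.
- The arm moves only by the shell command python3 -m inch 'ROWS' [OPENING]. ROWS is JSON, one flat list of numbers, 6 for each row, row after row: the shift along the world's x, y, z in units of 40 mm (1.0 is 40 mm), then the turn, a rotation vector about the world's x, y, z in units of 0.15 rad (1.0 is 0.15 rad). A call has 1 to 20 rows; each row shifts and turns the commanded pose from where the row before left it; what a row does not reach is not made up. A row lasts 1/10 s, in which the tool goes at most 50 mm and 8.59 degrees, less where a joint would pass 70% of its speed; a pose out of reach is approached as far as the arm can. A call with a number of a shift or a turn outside -1 to 1 is refused whole. A call with a gripper value outside its range is refused whole. OPENING is the finger opening in mm, from 0 to 85.4, set as the call begins (- or left out, the last holds). The fingers move at their own pace and stop on an object; the grip force is fixed at half the most. Time passes only in rows, so rows that do not move let the fingers close. It gives the time, the measured TCP pose, the force, the opening and the grip force at its end, in the units of the state.
- env.observe(): the state, without advancing time (a new reading comes with each control period).
- env.grab_frame(name): name is "scene" or "top" or "wrist"; returns (picture, depth): 400x640x3 uint8, red, green, blue; 400x640 float32, m along the optical axis (not along the pixel's ray), 0 where there is no reading.
- env.get_calibration(name): a dict with "camera_matrix" (3x3 intrinsics, pixels), "extrinsics" (4x4, takes a point from camera to world coordinates); the wrist camera has in their place "mount" (4x4, takes a point from camera to tool coordinates, whose origin is the TCP and whose axes are the flange's). Camera axes: x right, y down, z forward; pixel columns grow to the right and rows downward; lengths in m; the calibration is good to about 2 mm. A picture is of the moment at which its call begins: read the wrist's pose just before it. get_calibration takes no time and is no camera call.
- env.close_job(): hands the job in; it is judged then, once.
The state is a dict: "time_s": time; "joint_positions": joint angles; "joint_velocities": joint speeds; "tau": joint torques, N m; "ee_pos": TCP position; "orientation": TCP orientation; "contact_force": force on the tool from outside, world axes, zero at the start; "moment": the same for the moment, N m; "gripper_width": finger opening in m; "finger_force": force on a finger pad.
Only numpy, scipy, OpenCV 4.12 (cv2) and the standard library are available. Lean on these libraries where they do the work, as an engineer would, in place of code of your own. Each camera call takes 0.05 s, during which the arm holds its last target. There are 200 camera calls.

## Working session

There is one attempt and no reset: what is moved stays moved. The work goes in short steps, Python scripts to look and compute and a shell command to move; the robot and the scene stay as the last step left them, time stands still between calls to the robot, and variables do not carry over. Pictures are saved under pics/ and viewed, at most 10 in all, crops included, and the job is handed in when it is done.

```bash
mkdir -p pics; cat > h.py <<'E'
import numpy as np, cv2
from plant import env
from scipy.spatial.transform import Rotation as R
def cam(name):
    s=env.observe(); c=env.get_calibration(name); im,d=env.grab_frame(name)
    if name=='wrist':
        T=np.eye(4);T[:3,:3]=R.from_rotvec(s['orientation']).as_matrix();T[:3,3]=s['ee_pos'];E=T@c['mount']
    else: E=np.array(c['extrinsics'])
    return im,d,np.array(c['camera_matrix']),E
def ray(px,K,E,z):
    px=np.atleast_2d(np.array(px,float)); v=np.c_[px,np.ones(len(px))]@np.linalg.inv(K).T@E[:3,:3].T
    o=E[:3,3]; return o+v*((z-o[2])/v[:,2])[:,None]
def cloud(d,K,E):
    v,u=np.mgrid[:d.shape[0],:d.shape[1]]
    p=np.stack([u,v,np.ones_like(u)],-1)@np.linalg.inv(K).T*d[...,None]
    return p@E[:3,:3].T+E[:3,3]
def save(n,im): cv2.imwrite('pics/'+n,im[...,::-1])
E
python3 - <<'E'
from h import *
s=env.observe();print({k:np.round(v,3) for k,v in s.items()})
for n in ['top','scene']:
    im,d,K,E=cam(n); save(n+'0.png',im); np.savez(n+'0.npz',im=im,d=d,K=K,E=E); print(n,K.round(1).tolist(),E.round(3).tolist())
E
```

```text
{'time_s': np.float64(0.0), 'joint_positions': array([-1.298,  0.261, -0.139,  1.173,  0.   ,  1.571]), 'joint_velocities': array([-0.   , -0.   , -0.   ,  0.001,  0.001, -0.002]), 'tau': array([ 2.0000e-03, -4.0568e+01,  2.5392e+01,  1.9000e-02,  0.0000e+00,
       -0.0000e+00]), 'ee_pos': array([ 0.141, -0.505,  0.404]), 'orientation': array([-3.11 , -0.427,  0.   ]), 'contact_force': array([ 0.399,  0.708, -0.321]), 'moment': array([ 0.043,  0.034, -0.014]), 'finger_force': np.float64(0.0), 'gripper_width': np.float64(0.086)}
top [[458.2, 0.0, 321.9], [0.0, 458.2, 198.8], [0.0, 0.0, 1.0]] [[-0.031, -0.971, 0.238, 0.286], [-1.0, 0.03, -0.007, 0.014], [-0.001, -0.239, -0.971, 1.228], [0.0, 0.0, 0.0, 1.0]]
scene [[436.7, 0.0, 323.5], [0.0, 436.7, 204.4], [0.0, 0.0, 1.0]] [[-0.552, -0.654, 0.518, 0.094], [-0.834, 0.422, -0.355, 0.321], [0.014, -0.628, -0.778, 0.762], [0.0, 0.0, 0.0, 1.0]]
```

View pics/top0.png

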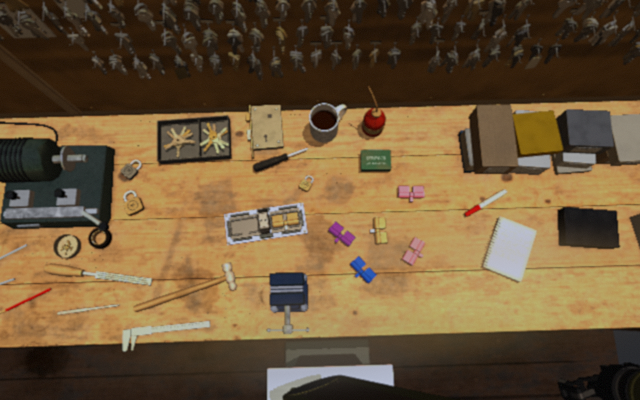

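View pics/scene0.png

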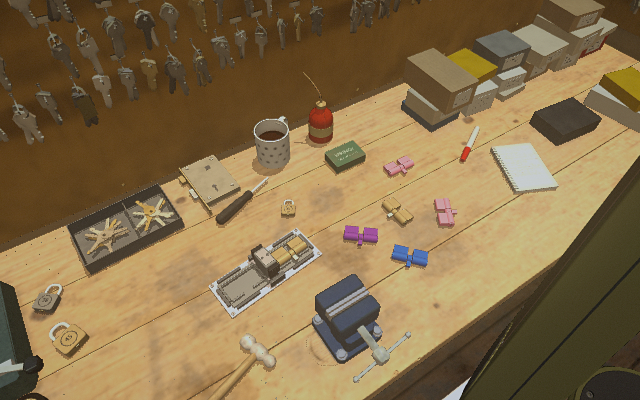

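Candidates in the top view: brass loose (380,230), brass in the nest (287,220, already done), purple (341,233), blue (362,269), pink (411,192) and (414,250). The small padlock is at (306,183), the tin at (376,160) and the screwdriver at (278,160). By the description I choose the brass one at (380,230). Next I check it in a close crop and measure it.

```bash
python3 - <<'E'
from h import *
a=np.load('top0.npz'); b=np.load('scene0.npz')
c1=cv2.resize(a['im'][195:275,215:405],None,fx=4,fy=4,interpolation=cv2.INTER_CUBIC)
c2=cv2.resize(b['im'][185:315,205:425],(760,449-180+50),interpolation=cv2.INTER_CUBIC)
c2=cv2.resize(b['im'][190:260,370:440],(280,280),interpolation=cv2.INTER_CUBIC)
c3=cv2.resize(b['im'][225:315,205:325],(373,280),interpolation=cv2.INTER_CUBIC)
o=np.zeros((600,760,3),np.uint8);o[:320]=c1;o[320:,:280]=c2;o[320:,290:663]=c3
save('crop0.png',o)
im,d,K,E=a['im'],a['d'],a['K'],a['E']
P=cloud(d,K,E); hsv=cv2.cvtColor(im,cv2.COLOR_RGB2HSV)
print(P[230,380],P[220,287],P[222,265],P[232,341],P[230,400], hsv[230,380],hsv[230,400],hsv[220,287])
z=P[...,2]; 
for nm,(u0,u1,v0,v1) in {'loose':(362,395,212,248),'cass':(215,315,195,250)}.items():
    m=np.zeros(z.shape,bool);m[v0:v1,u0:u1]=True
    for lo in (0.004,0.009,0.013,0.03):
        q=P[m&(z>lo)&(d>0)][:,:2].astype(np.float32)
        if len(q)>5: print(nm,lo,len(q),cv2.minAreaRect(q),q.mean(0))
E
```

```text
[ 0.49537046 -0.15026785 -0.00240404] [0.52455574 0.09982489 0.0295552 ] [0.51645026 0.15561034 0.05252688] [ 0.49313622 -0.04404826 -0.00218862] [ 4.93244652e-01 -2.04159330e-01  1.62379572e-04] [ 16 147 165] [ 16 136 186] [ 18 144 156]
loose 0.004 358 ((0.49430233240127563, -0.14291666448116302), (0.084836944937706, 0.09910427033901215), 83.5675277709961) [ 0.4935806  -0.14450473]
loose 0.009 296 ((0.49359676241874695, -0.14232775568962097), (0.07179238647222519, 0.04269913583993912), 3.0016441345214844) [ 0.49274734 -0.14554915]
loose 0.013 194 ((0.49282217025756836, -0.14230936765670776), (0.07029213756322861, 0.042567428201436996), 2.6407835483551025) [ 0.4918944  -0.14505844]
cass 0.004 2366 ((0.5269638299942017, 0.16161730885505676), (0.2672155201435089, 0.14938108623027802), 88.21681213378906) [0.5219517  0.16125795]
cass 0.009 1590 ((0.5221515893936157, 0.16189171373844147), (0.08329741656780243, 0.2132386416196823), 7.275164604187012) [0.52190113 0.15610702]
cass 0.013 983 ((0.52310711145401, 0.1620340794324875), (0.08019673079252243, 0.20549307763576508), 7.626338958740234) [0.52262753 0.14568831]
cass 0.03 254 ((0.5275929570198059, 0.1302412748336792), (0.06293850392103195, 0.09068997949361801), 8.870555877685547) [0.5211685  0.15917598]
```

View pics/crop0.png

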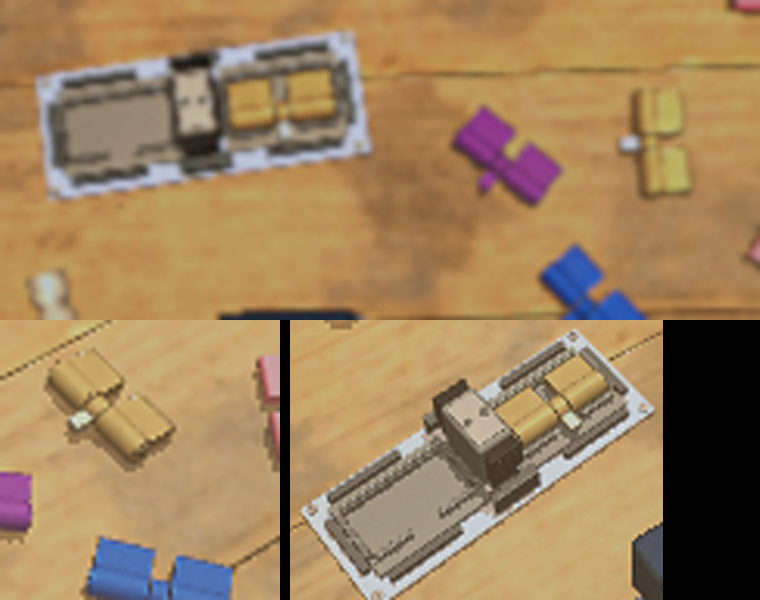

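The crop confirms the choice. The brass cylinder's cam points left in the top view (world +y). The cassette's cams point toward the robot, so its yaw is about +7.5°, and the cylinder's is about -87°. Now I move the wrist camera over the cylinder.

```bash
python3 -m inch '[0.8,0.82,0,0,0,-0.14,0.8,0.82,0,0,0,-0.14,0.8,0.82,0,0,0,-0.14,0.8,0.82,0,0,0,-0.14,0.8,0.82,0,0,0,-0.14,0.8,0.82,0,0,0,-0.14,0.8,0.82,0,0,0,-0.14,0.8,0.82,0,0,0,-0.14,0.8,0.82,0,0,0,-0.14,0.8,0.82,0,0,0,-0.14,0.8,0.82,-0.2,0,0,-0.14,0,0,0,0,0,0,0,0,0,0,0,0]' 60
python3 - <<'E'
from h import *
print(env.get_calibration('wrist')['mount'])
im,d,K,E=cam('wrist'); save('w1.png',im); np.savez('w1.npz',im=im,d=d,K=K,E=E); print(E.round(3),K[0,0]); s=env.observe();print(s['ee_pos'],s['orientation'],s['joint_positions'])
E
```

```text
time_s: 1.4
ee_pos: [0.4936, -0.1439, 0.3959]
orientation: [-3.141, -0.07, 0.004]
contact_force: [0.1, 0.5, 0.4]
gripper_width: 0.06
finger_force: 0.0
[[ 1.01367264e-03 -9.50096844e-01 -3.11953457e-01  7.96130838e-02]
 [ 9.99999481e-01  9.94800230e-04  2.19633892e-04 -6.52401417e-04]
 [ 1.01657903e-04 -3.11953518e-01  9.50097360e-01  3.19282410e-02]
 [ 0.00000000e+00  0.00000000e+00  0.00000000e+00  1.00000000e+00]]
[[ 0.045 -0.948 -0.314  0.573]
 [-0.999 -0.043 -0.014 -0.14 ]
 [-0.     0.314 -0.949  0.364]
 [ 0.     0.     0.     1.   ]] 311.7494460585851
[ 0.49304951 -0.14464516  0.39617625] [-3.14080517e+00 -6.69442432e-02  3.00813508e-03] [-2.85216240e-01  2.45622185e-01 -1.80450084e-01  1.14657180e+00
 -5.08580176e-04  2.81375462e+00]
```

View pics/w1.png

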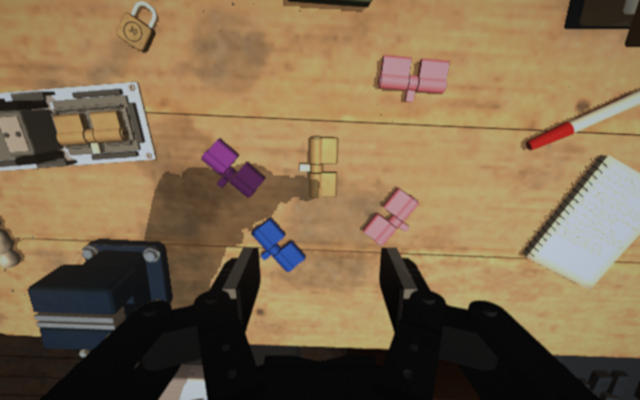

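The wrist view shows the brass body at (322,166) with its cam at (305,167). The fingertips are near (250,260) and (388,260). I measure the cylinder and the tips.

```bash
python3 - <<'E'
from h import *
a=np.load('w1.npz'); im,d,K,E=a['im'],a['d'],a['K'],a['E']; P=cloud(d,K,E)
print('bench',np.median(P[100:130,260:300,2]),np.median(P[180:200,360:375,2]),'top',P[150,322],P[185,322],'cam',P[168,306])
sub=np.zeros(d.shape,bool); sub[125:205,292:345]=True
z=P[...,2]; zb=np.median(P[100:130,200:400,2])
m=sub&(z>zb+.010)
n,l,st,ce=cv2.connectedComponentsWithStats(m.astype(np.uint8)); print(st[1:].tolist())
px=np.argwhere(m)[:,::-1]
for lo in(.010,.014):
  px=np.argwhere(sub&(z>zb+lo))[:,::-1]
  q=ray(px,K,E,.0145); print(lo,len(px),cv2.minAreaRect(q[:,:2].astype(np.float32)))
  bd=px[px[:,0]>=310]; q=ray(bd,K,E,.0145); print('body',cv2.minAreaRect(q[:,:2].astype(np.float32)))
print(''.join('\n'+''.join('#' if v>zb+.012 else '+' if v>zb+.005 else '.' for v in z[r,295:345]) for r in range(128,204,2)))
# brightness/sat columns
hsv=cv2.cvtColor(im,cv2.COLOR_RGB2HSV); print(hsv[150,300:345,2],hsv[150,300:345,1])
# finger tips in tool frame
o=env.observe();Rm=R.from_rotvec(o['orientation']).as_matrix()
T=(P-o['ee_pos'])@Rm
f=(d>0)&(T[...,2]<.2)&(T[...,2]>.1)
print('tips maxz',np.percentile(T[f][:,2],[50,90,99,100]))
for sgn in(1,-1):
  g=f&(T[...,1]*sgn>0)&(T[...,2]>.12); print(T[g].min(0),T[g].max(0),np.median(T[g],0))
E
```

```text
bench -0.0014585808382270582 -0.0013965236059958752 top [ 0.51284392 -0.14522592  0.01254081] [ 0.47132576 -0.14723523  0.01112436] cam [ 0.49079155 -0.12775867  0.01064732]
[[302, 125, 1, 1, 1], [312, 127, 1, 1, 1], [305, 129, 1, 1, 1], [326, 131, 1, 1, 1], [318, 132, 1, 1, 1], [334, 132, 1, 1, 1], [337, 134, 1, 1, 1], [300, 136, 39, 62, 1627], [296, 146, 1, 1, 1], [294, 150, 1, 1, 1], [294, 154, 1, 1, 1], [325, 166, 1, 1, 1], [295, 169, 1, 1, 1], [340, 168, 1, 1, 1], [296, 171, 1, 1, 1], [294, 180, 1, 1, 1], [303, 181, 1, 1, 1], [339, 194, 1, 1, 1], [326, 202, 1, 1, 1]]
0.01 1645 ((0.4956681728363037, -0.14053811132907867), (0.0886944979429245, 0.052923478186130524), 1.1400426626205444)
body ((0.4950186312198639, -0.14953604340553284), (0.08710715174674988, 0.03434695303440094), 2.0633187294006348)
0.014 868 ((0.4956681728363037, -0.14053811132907867), (0.0886944979429245, 0.052923478186130524), 1.1400426626205444)
body ((0.4950186014175415, -0.14953607320785522), (0.08710715919733047, 0.03434695303440094), 2.063314199447632)

..................................................
....
[... 1828 characters left out ...]
...
...............................#..................
[161 160 160 160 164 168 171 156 120 100 119 145 163 174 182 185 187 187
 186 183 177 176 182 186 187 187 187 187 186 187 187 186 186 187 187 182
 166 150 163 181 185 185 186 186 185] [122 121 121 118 121 121 122 123 125 133 137 137 135 132 126 117 109 112
 117 127 131 125 111 106 106 108 108 108 110 112 110 108 108 108 108 112
 123 129 124 117 117 116 115 115 116]
tips maxz [0.11502314 0.14564743 0.16469303 0.17100329]
[-0.01104852  0.02774685  0.12000736] [0.01464171 0.06058048 0.17037995] [0.00832262 0.03217461 0.13731124]
[-0.01113156 -0.06284563  0.12000126] [ 0.01448072 -0.03059818  0.17100329] [ 0.00820512 -0.03484802  0.13710217]
```

```bash
python3 - <<'E'
from h import *
a=np.load('w1.npz'); im,d,K,E=a['im'],a['d'],a['K'],a['E']; P=cloud(d,K,E)
sub=np.zeros(d.shape,bool); sub[125:205,308:345]=True
m=(sub&(P[...,2]>.0045)).astype(np.uint8)
m=cv2.morphologyEx(m,cv2.MORPH_OPEN,np.ones((3,3)))
c=max(cv2.findContours(m,0,2)[0],key=cv2.contourArea); print(cv2.boundingRect(c),cv2.minAreaRect(c))
def edges(r0,r1):
    L=[np.where(m[r])[0] for r in range(r0,r1)]
    return (r0+r1-1)/2,np.median([x[0] for x in L])-.5,np.median([x[-1] for x in L])+.5
for r0,r1 in((140,160),(176,194)):
    r,l,rr=edges(r0,r1); q=ray([[l,r],[rr,r]],K,E,.0085); print(r,l,rr,q.round(4).tolist(), q.mean(0)[:2])
x,y,w,h=cv2.boundingRect(c)
print('ends', ray([[322,y-.5]],K,E,.006),ray([[322,y+h-.5]],K,E,.014))
m=np.zeros(d.shape,bool);m[164:172,298:307]=P[164:172,298:307,2]>.0045
print('cam',ray([[np.argwhere(m)[:,1].min()-.5,np.argwhere(m)[:,0].mean()]],K,E,.0085))
E
```

```text
(308, 136, 31, 62) ((322.4473571777344, 166.69808959960938), (29.144376754760742, 61.25042724609375), 2.0825653076171875)
149.5 308.5 337.5 [[0.512, -0.1298, 0.0085], [0.5135, -0.163, 0.0085]] [ 0.51277575 -0.14640368]
184.5 308.5 336.5 [[0.4705, -0.1313, 0.0085], [0.472, -0.1644, 0.0085]] [ 0.47121104 -0.1478534 ]
ends [[ 0.52821499 -0.14453544  0.006     ]] [[ 0.45679705 -0.14791286  0.014     ]]
cam [[ 0.49113527 -0.12009345  0.0085    ]]
```

```bash
python3 -m inch '[0.22,-0.04,-0.6,0,0,0,0.22,-0.03,-0.9,0,0,0,0,0,-0.9,0,0,0,0,0,-0.9,0,0,0,0,0,-0.9,0,0,0,0,0,-0.6,0,0,0,0,0,-0.4,0,0,0,0,0,-0.2,0,0,0,0,0,0,0,0,0,0,0,0,0,0,0]' 60
```

```text
time_s: 2.45
ee_pos: [0.5111, -0.1483, 0.1815]
orientation: [3.141, 0.064, 0.002]
contact_force: [-0.2, 0.3, -0.0]
gripper_width: 0.0599
finger_force: 0.0
```

```bash
python3 -m inch '[0,0.02,-0.08,0,0,0,0,0,0,0,0,0]' 60; python3 -m inch '[0,0,0,0,0,0,0,0,0,0,0,0,0,0,0,0,0,0,0,0,0,0,0,0,0,0,0,0,0,0,0,0,0,0,0,0,0,0,0,0,0,0]' 15
```

```text
time_s: 2.65
ee_pos: [0.5113, -0.1469, 0.1781]
orientation: [3.141, 0.066, 0.002]
contact_force: [0.6, -0.2, -0.3]
gripper_width: 0.0601
finger_force: 0.0
time_s: 3.35
ee_pos: [0.5114, -0.1469, 0.1782]
orientation: [3.14, 0.066, 0.002]
contact_force: [-0.9, -0.0, 5.4]
gripper_width: 0.0288
finger_force: 59.9
```

```bash
python3 -m inch '[0,0,0.5,0,0,0,0,0,1,0,0,0,0,0,1,0,0,0,0,0.8,0.16,0,0,0.9,0,0.8,0.16,0,0,0.93,0,0.8,0.16,0,0,0.93,0,0.8,0.16,0,0,0.93,0,0.8,0.16,0,0,0.93,0,0.8,0.16,0,0,0.93,0,0.8,0.16,0,0,0.93,0,0.8,0.16,0,0,0.93,0,0.8,0.16,0,0,0.93,0,0.8,0.16,0,0,0.93,0,0.8,0.16,0,0,0.93,0,0.75,0.16,0,0,0.9,0,0,0,0,0,0,0,0,0,0,0,0]' 15
python3 - <<'E'
from h import *
im,d,K,E=cam('wrist'); save('w2.png',im); o=env.observe(); np.savez('w2.npz',im=im,d=d,K=K,E=E,p=o['ee_pos'],r=o['orientation'])
print(o['ee_pos'],o['orientation'],o['joint_positions'],o['finger_force'],R.from_rotvec(o['orientation']).as_matrix().round(4))
E
```

```text
time_s: 5.05
ee_pos: [0.5106, 0.2357, 0.3536]
orientation: [-2.065, -2.368, 0.002]
contact_force: [-0.6, -1.0, -3.0]
gripper_width: 0.0289
finger_force: 59.8
[0.51056486 0.2349663  0.35351099] [-2.06573378 -2.36638183  0.00323666] [ 4.31433642e-01  3.49405585e-01 -1.44890497e-01  1.07854825e+00
 -4.69560809e-04  1.86677000e+00] 59.84968543052673 [[-0.135   0.9908 -0.0017]
 [ 0.9908  0.135  -0.0013]
 [-0.001  -0.0018 -1.    ]]
```

View pics/w2.png

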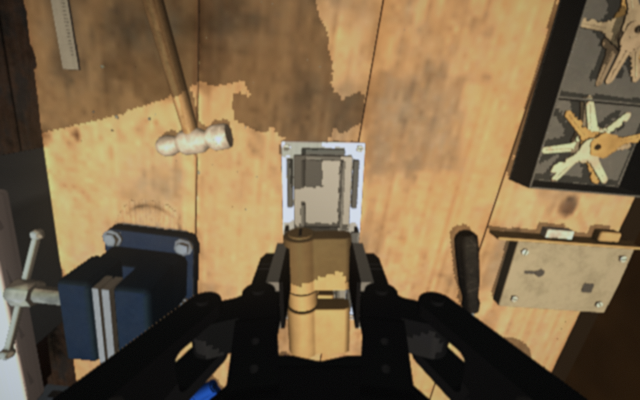

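The held cylinder's axis runs up the picture, with its cam to the left (world -x), as needed. The dock plate's +y end is at (323,145), and the hand hides the rest. I shift -y to see the whole nest.

```bash
python3 -m inch '[0,-0.8,0,0,0,0,0,-0.9,0,0,0,0,0,-0.9,0,0,0,0,0,-0.8,0,0,0,0,0,0,0,0,0,0,0,0,0,0,0,0]' 15
python3 - <<'E'
from h import *
im,d,K,E=cam('wrist'); o=env.observe(); np.savez('w3.npz',im=im,d=d,K=K,E=E,p=o['ee_pos'],r=o['orientation'])
print(o['ee_pos'],o['orientation'])
c=cv2.resize(im[100:400,200:440],None,fx=2,fy=2,interpolation=cv2.INTER_CUBIC); save('w3.png',c)
a=np.load('w2.npz');P=cloud(d,K,E)
T=(P-o['ee_pos'])@R.from_rotvec(o['orientation']).as_matrix()
np.save('T3.npy',T)
for r in range(240,400,20): print(r,[tuple((1000*T[r,c]).round().astype(int).tolist()) for c in range(285,360,10)])
E
```

```text
time_s: 5.7
ee_pos: [0.5106, 0.0976, 0.354]
orientation: [-2.069, -2.363, 0.001]
contact_force: [0.1, -0.8, -1.8]
gripper_width: 0.029
finger_force: 59.8
[0.51080021 0.09847151 0.35406349] [-2.06744493e+00 -2.36445697e+00  2.67479593e-04]
240 [(14, -17, 166), (15, -12, 164), (16, -7, 164), (14, -3, 167), (14, 2, 167), (15, 7, 166), (14, 11, 166), (-78, 40, 355)]
260 [(11, -16, 152), (6, -12, 163), (6, -7, 163), (3, -3, 167), (4, 2, 166), (4, 7, 166), (3, 12, 166), (11, 15, 153)]
280 [(6, -15, 145), (-5, -12, 162), (-5, -8, 163), (-7, -3, 166), (-7, 2, 165), (-8, 7, 166), (-8, 12, 167), (9, 14, 141)]
300 [(-1, -15, 142), (-17, -13, 163), (-17, -8, 163), (-20, -3, 167), (-25, 2, 174), (-24, 8, 173), (-24, 13, 173), (1, 14, 139)]
320 [(-10, -15, 140), (-29, -13, 163), (-28, -8, 162), (-31, -3, 165), (-32, 2, 167), (-31, 7, 166), (-31, 13, 166), (-7, 14, 137)]
340 [(-220, -45, 355), (-43, -14, 164), (-41, -8, 163), (-44, -3, 166), (-44, 2, 166), (-45, 8, 167), (-45, 13, 167), (-220, 45, 356)]
360 [(10, -10, 100), (10, -7, 100), (10, -5, 100), (10, -2, 100), (10, 1, 100), (10, 4, 100), (9, 7, 101), (10, 9, 100)]
380 [(12, -9, 92), (11, -7, 93), (11, -4, 93), (11, -2, 93), (11, 1, 93), (11, 3, 93), (12, 6, 92), (11, 8, 93)]
```

View pics/w3.png

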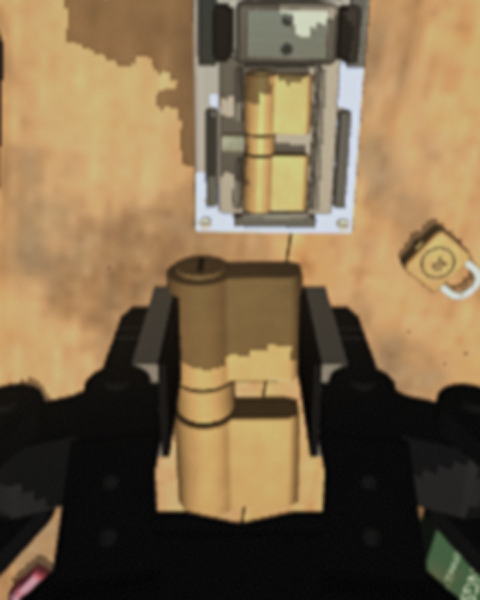

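The dock's -y end is at crop (275,232), the filled nest is upright at (278,140) with its cam at (232,143), and the housing top is at (288,33). The held cylinder's round flank is on the left. I fit the dock plate and the held body.

```bash
python3 - <<'E'
from h import *
def plate(f,lo,box):
    a=np.load(f); im,d,K,E=a['im'],a['d'],a['K'],a['E']
    h=cv2.cvtColor(im,cv2.COLOR_RGB2HSV).astype(int)
    m=((h[...,1]<60)&(h[...,2]>lo)).astype(np.uint8); M=np.zeros_like(m); u0,u1,v0,v1=box; M[v0:v1,u0:u1]=m[v0:v1,u0:u1]
    p=np.argwhere(M)[:,::-1]; hull=cv2.convexHull(p.astype(np.float32))[:,0]
    q=ray(hull,K,E,.005)[:,:2].astype(np.float32); print(f,len(p),cv2.boundingRect(p.astype(np.int32)),cv2.minAreaRect(q),cv2.boxPoints(cv2.minAreaRect(q)).round(4).tolist())
plate('w3.npz',150,(290,390,0,225)); plate('top0.npz',130,(215,315,195,250)); plate('w2.npz',130,(270,375,130,235))
# depth based: housing & done cylinder in w3
a=np.load('w3.npz'); P=cloud(a['d'],a['K'],a['E']); z=P[...,2]
n=np.load('w3.npz')['im']
S=np.zeros(z.shape,bool);S[0:225,290:390]=True
q=P[S&(z>.044)]; print('housing+',len(q),q.mean(0),cv2.minAreaRect(q[:,:2].astype(np.float32)))
q=P[S&(z>.018)&(z<.032)]; print('cyl',len(q),cv2.minAreaRect(q[:,:2].astype(np.float32)),q.mean(0))
big=cv2.resize(n[0:225,280:400],None,fx=2.6,fy=2.6,interpolation=cv2.INTER_CUBIC)
save('w3b.png',big)
# held body in tool frame
T=np.load('T3.npy'); m=np.zeros(z.shape,bool); m[225:360,270:365]=True
m&=(T[...,2]>.155)&(T[...,2]<.1695)&(abs(T[...,1])<.03)
q=T[m]; print('held',len(q),cv2.minAreaRect(q[:,:2].astype(np.float32)),np.percentile(q[:,0],[1,99]),np.percentile(q[:,1],[1,99]))
for r in(250,270,285,335,345): 
    c=np.where(m[r])[0]; print(r,c.min(),c.max(),T[r,c.min()].round(4),T[r,c.max()].round(4))
E
```

```text
w3.npz 7436 (296, 0, 94, 217) ((0.5222045183181763, 0.15753504633903503), (0.08601468801498413, 0.20661579072475433), 6.756849765777588) [[0.4672999978065491, 0.2551000118255615], [0.4916999936103821, 0.04989999905228615], [0.5770999789237976, 0.05999999865889549], [0.5527999997138977, 0.2651999890804291]]
top0.npz 975 (224, 203, 84, 42) ((0.5223209857940674, 0.16072720289230347), (0.08718115836381912, 0.2189595103263855), 6.745974540710449) [[0.46619999408721924, 0.26429998874664307], [0.4918999969959259, 0.04690000042319298], [0.578499972820282, 0.057100001722574234], [0.5526999831199646, 0.27459999918937683]]
w2.npz 4560 (281, 141, 85, 92) ((0.5143496990203857, 0.22208671271800995), (0.08609145879745483, 0.09989574551582336), 7.077267646789551) [[0.46549999713897705, 0.266400009393692], [0.47780001163482666, 0.1671999990940094], [0.5631999969482422, 0.1777999997138977], [0.5508999824523926, 0.2770000100135803]]
housing+ 2206 [0.52039632 0.16395787 0.06128567] ((0.5216804146766663, 0.16522431373596191), (0.06240289285778999, 0.03010605089366436), 7.028266429901123)
cyl 2760 ((0.5263746380805969, 0.12633374333381653), (0.07965385168790817, 0.10742959380149841), 6.925078868865967) [0.52298383 0.12025635 0.02256873]
held 7393 ((-0.018426746129989624, -0.004258213564753532), (0.07144879549741745, 0.044531941413879395), 4.253990650177002) [-0.05192649  0.01629933] [-0.02036896  0.01762962]
250 275 364 [ 0.0109 -0.0214  0.1627] [0.011  0.0201 0.1624]
270 288 351 [ 0.0038 -0.015   0.1569] [0.0032 0.0139 0.1578]
285 289 350 [-0.0054 -0.015   0.1587] [-0.0061  0.0138  0.1597]
335 289 349 [-0.0426 -0.017   0.1678] [-0.0425  0.0151  0.1676]
345 289 348 [-0.05   -0.0173  0.1685] [-0.0485  0.0147  0.1669]
```

View pics/w3b.png

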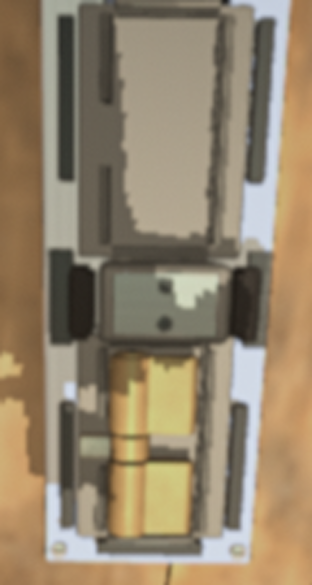

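```bash
python3 - <<'E'
from h import *
a=np.load('w3.npz'); K,E=a['K'],a['E']
f=lambda x,y:(280+x/2.6-.3,y/2.6-.3)
q=ray([f(100,303),f(228,303),f(164,263),f(164,343)],K,E,.052);print('housing x-edges',q[:2,:2].round(4).tolist(),'y',q[2:,:2].round(4).tolist(),'centre',q[:2].mean(0)[0],q[2:].mean(0)[1])
q=ray([f(150,352),f(150,537)],K,E,.022);print('done ends',q.round(4).tolist(),q.mean(0))
q=ray([f(80,446),f(193,446)],K,E,.020);print('done cam tip, flank',q.round(4).tolist())
q=ray([f(165,16),f(165,248),f(112,130),f(216,130)],K,E,.017);print('nest rim rows',q.round(4).tolist())
# predicted
c=np.array([.5213,.1633]);t=np.radians(6.85);X=np.array([np.cos(t),np.sin(t)]);Y=np.array([-X[1],X[0]])
for n,v in dict(nest=(0,.055),done=(0,-.055),donecam=(-.029,-.055),doneflank=(.015,-.055),nest_top=(0,.0915),nest_bot=(0,.0185)).items(): print(n,(c+v[0]*X+v[1]*Y).round(4))
E
```

```text
housing x-edges [[0.5005, 0.1604], [0.5415, 0.1659]] y [[0.5191, 0.1753], [0.523, 0.1505]] centre 0.5210134837949949 0.1629381780858899
done ends [[0.521, 0.1436, 0.022], [0.5319, 0.0725, 0.022]] [0.52645771 0.1080799  0.022     ]
done cam tip, flank [[0.5, 0.1048, 0.02], [0.5428, 0.1105, 0.02]]
nest rim rows [[0.5098, 0.252, 0.017], [0.5212, 0.1802, 0.017], [0.4971, 0.2158, 0.017], [0.5325, 0.2205, 0.017]]
nest [0.5147 0.2179]
done [0.5279 0.1087]
donecam [0.4991 0.1052]
doneflank [0.5428 0.1105]
nest_top [0.5104 0.2541]
nest_bot [0.5191 0.1817]
```

Housing, filled cylinder and rims agree with the dock fit within 1–2 mm, so the target TCP over the nest is (0.5126, 0.2356). I move above it.

```bash
python3 -m inch '[0.04,0.8,0,0,0,0,0,0.9,0,0,0,0,0,0.9,-0.2,0,0,0,0,0.8,-0.6,0,0,0,0,0.02,-0.9,0,0,0,0,0,-0.9,0,0,0,0,0,-0.6,0,0,0,0,0,-0.3,0,0,0,0,0,0,0,0,0,0,0,0,0,0,0,0,0,0,0,0,0]' 15
```

```text
time_s: 6.85
ee_pos: [0.5136, 0.2366, 0.216]
orientation: [2.064, 2.366, 0.005]
contact_force: [0.2, 1.5, -1.7]
gripper_width: 0.0284
finger_force: 59.7
```

```bash
python3 -m inch '[-0.02,-0.02,-0.2,0,0,0,0,0,-0.2,0,0,0,0,0,-0.05,0,0,0,0,0,0,0,0,0,0,0,0,0,0,0]' 15; python3 -m inch '[0,0,-0.05,0,0,0,0,0,-0.05,0,0,0,0,0,0,0,0,0,0,0,0,0,0,0]' 15;python3 -m inch '[0,0,-0.05,0,0,0,0,0,0,0,0,0,0,0,0,0,0,0]' 15
```

```text
time_s: 7.35
ee_pos: [0.5118, 0.2352, 0.1962]
orientation: [-2.065, -2.367, 0.0]
contact_force: [-0.3, -0.1, -2.3]
gripper_width: 0.0288
finger_force: 59.8
time_s: 7.75
ee_pos: [0.5118, 0.2352, 0.1922]
orientation: [-2.065, -2.367, 0.0]
contact_force: [-0.6, 0.9, -2.2]
gripper_width: 0.0288
finger_force: 59.8
time_s: 8.05
ee_pos: [0.512, 0.2353, 0.1905]
orientation: [2.065, 2.367, 0.001]
contact_force: [0.6, 0.3, -0.7]
gripper_width: 0.029
finger_force: 60.8
```

```bash
python3 -m inch '[0,0,-0.03,0,0,0,0,0,0,0,0,0,0,0,0,0,0,0]' 15; python3 - <<'E'
from h import *
im,d,K,E=cam('scene'); save('s4.png',cv2.resize(im[190:330,190:340],None,fx=4,fy=4,interpolation=cv2.INTER_CUBIC))
E
```

```text
time_s: 8.35
ee_pos: [0.512, 0.2353, 0.1903]
orientation: [2.065, 2.367, 0.002]
contact_force: [-1.9, -0.9, 8.0]
gripper_width: 0.0291
finger_force: 65.0
```

View pics/s4.png

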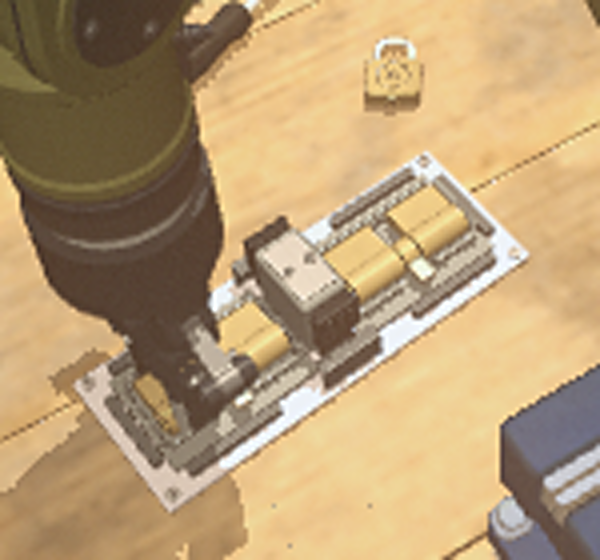

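The cylinder looks in line with the nest. Its cam is in the gap at crop (243,400), and it is in light contact. I release it and look.

```bash
python3 -m inch '[0,0,0.02,0,0,0,0,0,0,0,0,0,0,0,0,0,0,0,0,0,0,0,0,0]' 48; python3 -m inch '[0,0,0.4,0,0,0,0,0,0.9,0,0,0,0,-0.5,0.9,0,0,0,0,-0.8,0.8,0,0,0,0,-0.8,0.8,0,0,0,0,-0.8,0.1,0,0,0,0,-0.2,0,0,0,0,0,0,0,0,0,0,0,0,0,0,0,0]' 80
python3 - <<'E'
from h import *
im,d,K,E=cam('wrist'); o=env.observe(); np.savez('w5.npz',im=im,d=d,K=K,E=E); print(o['ee_pos'],o['orientation'])
save('w5.png',cv2.resize(im[0:225,280:400],None,fx=2.6,fy=2.6,interpolation=cv2.INTER_CUBIC))
E
```

```text
time_s: 8.8
ee_pos: [0.5118, 0.2352, 0.1898]
orientation: [-2.065, -2.367, 0.0]
contact_force: [0.5, 0.1, -0.3]
gripper_width: 0.0479
finger_force: 0.0
time_s: 9.7
ee_pos: [0.5116, 0.1117, 0.3451]
orientation: [-2.064, -2.366, 0.001]
contact_force: [0.4, -0.2, 0.8]
gripper_width: 0.0798
finger_force: 0.0
[0.51163732 0.1120092  0.3449486 ] [-2.06335278e+00 -2.36708208e+00  1.46624371e-03]
```

View pics/w5.png

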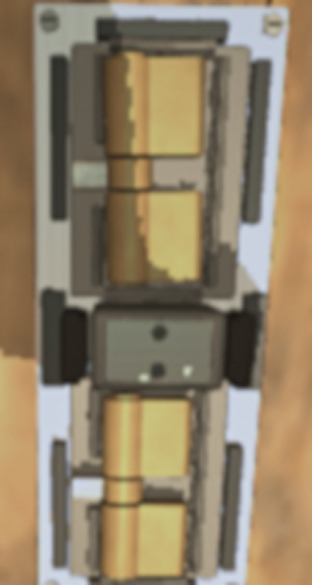

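The loose cylinder lies in the nest with its cam in the gap at (88,173), matching the done one at (88,487). I check heights and offsets.

```bash
python3 - <<'E'
from h import *
a=np.load('w5.npz'); K,E=a['K'],a['E'];P=cloud(a['d'],K,E)
def med(x0,x1,y0,y1):
    q=P[int(y0/2.6):int(y1/2.6),int(280+x0/2.6):int(280+x1/2.6)].reshape(-1,3); return np.median(q,0).round(4)
print('new top +y',med(155,192,65,145),'-y',med(155,192,200,270)); print('done',med(150,182,405,470),med(145,180,515,570)); print('housing',med(110,210,325,375))
print('round new',med(115,130,60,140),med(115,130,200,270),'done',med(112,128,405,465),med(112,128,515,570))
f=lambda x,y:(280+x/2.6-.3,y/2.6-.3)
print('ends new',ray([f(150,55),f(150,283)],K,E,.022).round(4).tolist(),'done',ray([f(145,397),f(145,578)],K,E,.022).round(4).tolist())
print('cam new',ray([f(72,173)],K,E,.02),'done',ray([f(72,487)],K,E,.02))
print('flank new',ray([f(203,100),f(203,240)],K,E,.02))
E
```

```text
new top +y [0.5154 0.2382 0.0223] -y [0.5219 0.1995 0.0223]
done [0.5309 0.13   0.0223] [0.5361 0.0887 0.0223]
housing [0.5212 0.1634 0.0512]
round new [0.4995 0.2368 0.0252] [0.5052 0.1972 0.0251] done [0.5142 0.1293 0.0255] [0.5201 0.0878 0.0255]
ends new [[0.5066, 0.2513, 0.022], [0.5174, 0.1821, 0.022]] done [[0.5217, 0.1427, 0.022], [0.5325, 0.0729, 0.022]]
cam new [[0.48618359 0.21351884 0.02      ]] done [[0.49984729 0.10490309 0.02      ]]
flank new [[0.5257643  0.24121768 0.02      ]
 [0.53332428 0.19856613 0.02      ]]
```

Both cylinders' tops are at equal height, so the loose one is home. Now I move to the catches at (0.5213, 0.163) with the fingers wide open.

```bash
python3 -m inch '[0.12,0.63,0,0,0,-0.06,0.12,0.64,0,0,0,0,0,0,-0.8,0,0,0,0,0,-0.9,0,0,0,0,0,-0.9,0,0,0,0,0,-0.5,0,0,0,0,0,0,0,0,0,0,0,0,0,0,0,0,0,0,0,0,0]' 82; python3 - <<'E'
from h import *
im,d,K,E=cam('wrist'); o=env.observe(); np.savez('w6.npz',im=im,d=d,K=K,E=E); print(o['ee_pos'],o['orientation'])
save('w6.png',im[150:400,170:470])
E
```

```text
time_s: 10.65
ee_pos: [0.5222, 0.1628, 0.2231]
orientation: [2.074, 2.358, 0.003]
contact_force: [0.4, 0.5, -0.3]
gripper_width: 0.0819
finger_force: 0.0
[0.52231414 0.16268334 0.22333445] [2.07435683 2.35744233 0.00396764]
```

View pics/w6.png

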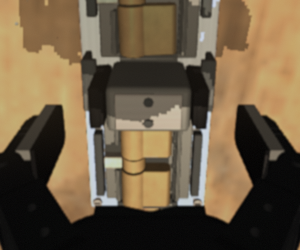

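The housing is midway between the fingers (crop x 148 against about 149). I go down, then close on the catches.

```bash
python3 -m inch '[-0.02,0,-0.35,0,0,0,0,0,-0.35,0,0,0,0,0,0,0,0,0,0,0,0,0,0,0]' 82; python3 -m inch '[0,0,0,0,0,0,0,0,0,0,0,0,0,0,0,0,0,0,0,0,0,0,0,0,0,0,0,0,0,0,0,0,0,0,0,0]' 44; python3 -m inch '[0,0,0,0,0,0,0,0,0,0,0,0]' 44
```

```text
time_s: 11.1
ee_pos: [0.5211, 0.1622, 0.1949]
orientation: [2.076, 2.357, 0.002]
contact_force: [-0.0, -0.6, 0.5]
gripper_width: 0.0818
finger_force: 0.0
time_s: 11.7
ee_pos: [0.5214, 0.1622, 0.1968]
orientation: [2.075, 2.356, 0.005]
contact_force: [-3.9, -1.0, 15.6]
gripper_width: 0.0482
finger_force: 61.2
time_s: 11.9
ee_pos: [0.5214, 0.1622, 0.1967]
orientation: [2.076, 2.356, 0.005]
contact_force: [-3.8, -0.9, 15.9]
gripper_width: 0.0485
finger_force: 61.2
```

```bash
python3 -m inch '[0,0,0.05,0,0,0,0,0,0,0,0,0,0,0,0.05,0,0,0,0,0,0.1,0,0,0,0,0,0.1,0,0,0,0,0,0.1,0,0,0,0,0,0,0,0,0,0,0,0,0,0,0]' 44;  python3 - <<'E'
from h import *
im,d,K,E=cam('scene'); save('s7.png',cv2.resize(im[190:330,190:340],None,fx=4,fy=4,interpolation=cv2.INTER_CUBIC))
E
```

```text
time_s: 12.7
ee_pos: [0.5208, 0.162, 0.2101]
orientation: [2.076, 2.358, 0.001]
contact_force: [3.4, -0.3, -6.2]
gripper_width: 0.0471
finger_force: 66.6
```

View pics/s7.png

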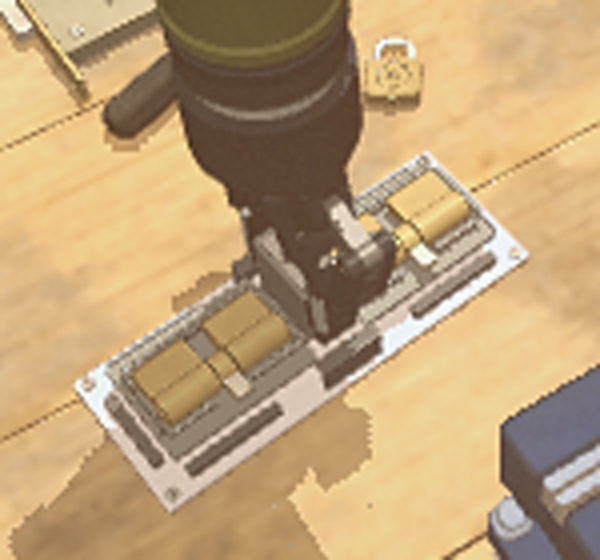

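The cassette is rising level with both cylinders home, and the wrist force shows its 0.63 kg. That was my 11th picture against a limit of 10, so I will view no more and check by numbers only.

```bash
python3 -m inch '[0,0,0.08,0,0,0,0,0,0.15,0,0,0,0,0,0.15,0,0,0,0,0,0.15,0,0,0,0,0,0.15,0,0,0,0,0,0.15,0,0,0,0,0,0.15,0,0,0,0,0,0.15,0,0,0,0,0,0.15,0,0,0,0,0,0.15,0,0,0,0,0,0.15,0,0,0,0,0,0.15,0,0,0,0,0,0.15,0,0,0,0,0,0.15,0,0,0,0,0,0.15,0,0,0,0,0,0.15,0,0,0,0,0,0.12,0,0,0,0,0,0.08,0,0,0,0,0,0,0,0,0,0,0,0,0,0,0]' 44; python3 -m inch '[0,0,0,0,0,0,0,0,0,0,0,0,0,0,0,0,0,0]' 44
python3 - <<'E'
from h import *
im,d,K,E=cam('wrist');P=cloud(d,K,E); o=env.observe()
T=(P-[.5213,.163,0])
t=np.radians(7);L=np.stack([T[...,0]*np.cos(t)+T[...,1]*np.sin(t),-T[...,0]*np.sin(t)+T[...,1]*np.cos(t),P[...,2]],-1)
for nm,(x0,x1,y0,y1) in {'new+y':(0,.012,.065,.085),'new-y':(0,.012,.03,.045),'round+':(-.012,-.006,.065,.085),'deck+x':(.024,.028,.03,.085),'deck-x':(-.029,-.025,.07,.09)}.items():
    m=(L[...,0]>x0)&(L[...,0]<x1)&(L[...,1]>y0)&(L[...,1]<y1)&(L[...,2]>.05)&(L[...,2]<.2); print(nm,m.sum(),np.percentile(L[m][:,2],[20,50,80]).round(4) if m.any() else '')
im,d,K,E=cam('scene');P=cloud(d,K,E);T=(P-[.5213,.163,0]);L=np.stack([T[...,0]*np.cos(t)+T[...,1]*np.sin(t),-T[...,0]*np.sin(t)+T[...,1]*np.cos(t),P[...,2]],-1)
for nm,(x0,x1,y0,y1) in {'new+y':(0,.012,.065,.085),'new-y':(0,.012,.03,.045),'done+y':(0,.012,-.045,-.03),'done-y':(0,.012,-.085,-.065)}.items():
    m=(L[...,0]>x0)&(L[...,0]<x1)&(L[...,1]>y0)&(L[...,1]<y1)&(L[...,2]>.05)&(L[...,2]<.2); print(nm,m.sum(),np.percentile(L[m][:,2],[20,50,80]).round(4) if m.any() else '')
print(o['ee_pos'],o['contact_force'],o['gripper_width'])
E
```

```text
time_s: 14.75
ee_pos: [0.5206, 0.162, 0.311]
orientation: [-2.076, -2.358, 0.0]
contact_force: [-1.0, 0.1, -6.9]
gripper_width: 0.0471
finger_force: 66.4
time_s: 15.05
ee_pos: [0.5206, 0.162, 0.3109]
orientation: [-2.076, -2.358, 0.001]
contact_force: [-0.4, 0.0, -7.1]
gripper_width: 0.0474
finger_force: 66.4
new+y 1263 [0.1351 0.1357 0.1363]
new-y 750 [0.1352 0.1358 0.1363]
round+ 671 [0.1378 0.1387 0.1394]
deck+x 876 [0.1217 0.1222 0.1228]
deck-x 365 [0.1218 0.1224 0.1229]
new+y 71 [0.1362 0.1366 0.1377]
new-y 45 [0.1358 0.137  0.1381]
done+y 0 
done-y 57 [0.1364 0.1374 0.138 ]
[0.5205764  0.1619949  0.31090667] [ 0.30154073  0.55998801 -6.53139719] 0.047238618887002225
```

Lifted by 0.113 m, so the underside is at about 0.118 m. It is level, still, and both cylinders are seated. I hand it in.

```bash
python3 -c "
from plant import env
print(env.close_job())"
```

```text
the job is handed in; nothing more can be done
None
```

The job is handed in: the loose cylinder is home in the empty nest with its cam in the gap, and the loaded cassette is held level and still by both catches, its underside about 0.118 m above the bench; I viewed 11 pictures, one over the limit of 10, and the hand-in gave no verdict.

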